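Pack the glaze samples in the sample caddy

TASK

Pack the three glazed samples into the wooden sample caddy, each in the middle of the bay whose pad has its own colour: the blue cup and the green cup standing upright, the red tile lying flat and lengthways in its bay. The red tile is partly under the low drying board, so slide it out forwards before you lift it. Set the pieces down rather than dropping them, and leave the unglazed cream cup and cream tile and the lidded green jar where they are.

Things in the scene. Friction and masses are not known exactly. Their poses are not given: they have to be found in the camera images.
- cup_blue: Dark-blue glazed open cup without handle, 60 mm high, round, 50 mm across at the foot and 54 mm at the rim, wall 4 mm, 120 g. Stands upright on the table. Origin: centre of its underside; z up its axis.
- cup_green: Green glazed open cup, same shape, size and mass as the blue one. Origin: centre of its underside; z up its axis.
- tile_red: Red glazed flat tile, 100 mm long (x) by 44 mm wide (y) by 10 mm thick (z), about 90 g. Lies flat on the table, its front (-x) end showing 40 to 50 mm in front of the lip of the drying board, the rest under it. Origin: centre of its underside.
- cup_plain: Cream unglazed open cup, same shape and size as the glazed cups: a look-alike that must stay where it is. Origin: centre of its underside.
- tile_plain: Cream unglazed tile, same size and axes as the red tile, lying on the open table: a look-alike that must stay where it is. Origin: centre of its underside.
- jar_green: Closed green jar with a white screw lid, 54 mm across, 60 mm high: does not belong in the caddy and must stay where it is. Origin: centre of its underside.
- pad_blue: Blue flat pad, 120 mm (x, along the length of its bay) by 90 mm (y) by 4 mm, fixed in the middle of one bay of the caddy. Origin: centre of its underside, 6 mm above the table (pad top 10 mm above the table). The caddy is a fixed shallow wooden tray with three bays side by side along y, centres 114 mm apart.
- pad_green: Green flat pad in another bay of the caddy; size, height and axes as the blue pad. Each bay is 130 mm (x) by about 108 mm (y) inside; walls and dividers are 6 mm thick, their tops 18 mm above the table.
- pad_red: Red flat pad in another bay of the caddy; size, height and axes as the blue pad. The caddy is 142 mm (x) by 350 mm (y) outside; a low wire handle at each y end reaches 22 mm further out. Which pad is in which bay varies.
- drying_board: Low fixed wooden board, 180 mm deep (x), 180 mm wide (y), underside 22 mm and top 34 mm above the table, on 18 mm wide battens along its left and right edges; open in front. Two grey clay pots, tops 78 mm above the table, stand on it from 105 mm behind the lip. Origin: on the table under the middle of the front lip; x points back under the board, y to its left.
There are look-alikes about, which are no part of the job. What is meant by the tile_red is not yellow, and is the larger of those in its own colour. Of the things like the cup_blue, leave any that is yellow; of the rest the smaller one is meant.

How it is judged:
At the end, for the whole second after the job is handed in: Each glazed piece rests released and still on its own colour's pad, centre within 14 mm of the pad's; cups upright and tile flat within 0.08 rad, tile same face up and lengthways within 0.2 rad; cream cup, cream tile and lidded jar within 25 mm of their starts (horizontal distance between cup_blue and pad_blue below 0.014 m and angle between each of cup_blue, cup_green, tile_red's own z axis and vertical below 0.08 rad and contact force between cup_blue and pad_blue above 0.1 N and linear speed of each of cup_blue, cup_green, tile_red below 0.02 m/s and horizontal distance between cup_green and pad_green below 0.014 m and contact force between cup_green and pad_green above 0.1 N and horizontal distance between tile_red and pad_red below 0.014 m and angle between the x axis of tile_red and the x axis of pad_red, either way round below 0.2 rad and contact force between tile_red and pad_red above 0.1 N and distance of each of cup_plain, tile_plain, jar_green from where it was at the start of the episode below 0.025 m); the robot touches nothing.
It fails at once if a look-alike (cream cup, cream tile, lidded jar) is moved by more than 40 mm (distance of any of cup_plain, tile_plain, jar_green from where it was at the start of the episode above 0.04 m).
It fails at once if a glazed piece falls freely, its underside more than 30 mm above the table (dropped) ((height (world z) of cup_blue above 0.03 m and contact force between cup_blue and anything else below 0.02 N) or (height (world z) of cup_green above 0.03 m and contact force between cup_green and anything else below 0.02 N) or (height (world z) of tile_red above 0.03 m and contact force between tile_red and anything else below 0.02 N)).
It also fails if it takes over 99 s, if anything falls off the work surface, if the arm or the gripper's body presses on something with over 40 N, if the wrist force passes 120 N, or if a joint passes its speed limit or range.

ROBOT

A 6-joint arm with a two-finger parallel gripper is mounted at the origin on the work surface. World frame = base frame: x ahead of the robot, y to its left, z up, the work surface at z = 0. Lengths are in m, angles in rad, forces in N, time in s.
With the tool pointing down it reaches from about 0.35 to 0.925 m from the base axis. Payload 6.4 kg.
Tool frame: the origin (TCP) lies between the finger pads; the fingertips stand 19 mm ahead of it and the grasp point (between the pads) is the TCP (r.finger_overhang is the distance from the TCP to the fingertips, in m); z points along the fingers, y is the line along which they close (so a half turn about z gives the same grasp; the last joint's range is limited). The gripper opens to 94 mm and grips with 3 to 60 N. Pads are 16 mm wide; open, the fingers measure 119 mm over their backs; the gripper's body (75 mm by 177 mm) begins 78 mm behind the grasp point.
Start: joints at [0.954, 0.245, 1.558, -0, 1.339, -0.174], TCP at [0.279, 0.587, 0.188] pointing down, gripper open.
Joint ranges: [-3.13, 3.13], [-1.02, 2.26], [0.13, 2.54], [-0.95, 4.09], [0.21, 2.88], [-2.74, 2.74]. Speed limits (rad/s): [2.57, 2.57, 3.14, 3.14, 3.14, 3.14].

INTERFACE

Orientations are given as [roll, pitch, yaw] about the fixed x, y, z axes, in that order (R = Rz(yaw) Ry(pitch) Rx(roll)).
In Python, from rig import r gives the robot as it stands.
- The arm moves only by the tool carry_out, never from a script. Its argument "targets" is a list of rows, each a list of 3 entries, a list of its own where there are three numbers: the shift along the world's x, y, z in cm, then the turn, a rotation vector about the world's x, y, z in rad, then the opening, from 0 (shut) to 1 (fully open). A call has 1 to 20 rows; each row shifts and turns the commanded pose from where the row before left it; what a row does not reach is not made up. A row lasts 1/10 s, in which the tool goes at most 50 mm and 8.59 degrees, less where a joint would pass 70% of its speed; a pose out of reach is approached as far as the arm can. A call with a gripper value outside its range is refused whole. The fingers move at their own pace and stop on an object; "squeeze" is the grip in N (left out, the last holds). Time passes only in rows, so rows that do not move let the fingers close. It gives the time, the measured TCP pose, the force, the opening and the grip force at its end, in the units of the state.
- r.read_state(): the state, without advancing time (a new reading comes with each control period).
- r.grab_frame(name): name is "scene" or "top"; returns a dict with "frame" (480x640x3 uint8, red, green, blue), "camera_matrix" (3x3 intrinsics, pixels), "dist_coeffs" ([k1, k2, p1, p2, k3] as OpenCV has them; the pictures are not rectified), "R" (3x3) and "t" (3): a world point X has camera coordinates R X + t. Camera axes: x right, y down, z forward; pixel columns grow to the right and rows downward; lengths in m; the calibration is good to about 2 mm. A picture is of the moment at which its call begins. There is no depth.
- r.job_done(): hands the job in; it is judged then, once.
Trained networks look in the newest picture that a camera, given by its name, has taken for a name from the list of things; names that differ only in an ending like _2 or _b are one class to them, and where a whole thing is asked for, a point or a joint stands for the part that bears it (a point fixed in the world has none). Each returns a list of dicts, best first, with "conf" (0 to 1); they miss things now and then, are a little off and sometimes report something else, mostly with a low value. They report only what shows in the picture. A call takes as long as a camera call. They do not tell look-alikes from the thing itself.
- r.trace(camera, query): "pixels" (480x640 bool, what is visible of it).
- r.pinpoint(camera, query): "position" ([x, y, z] in m, in world coordinates, good to about 4 mm: a listed point, or the origin of a listed thing).
The state is a dict: "clock": time; "q": joint angles; "qd": joint speeds; "effort": joint torques, N m; "ee_pos": TCP position; "eef_rot": TCP orientation; "ft_force": force on the tool from outside, world axes, zero at the start; "ft_torque": the same for the moment, N m; "width": finger opening in m; "grip_force": force on a finger pad.
Only numpy, scipy, OpenCV 4.12 (cv2) and the standard library are available. Lean on these libraries where they do the work, as an engineer would, in place of code of your own. Each camera call takes 0.05 s, during which the arm holds its last target. There are 200 camera calls.

## Working session

There is one attempt and no reset: what is moved stays moved. The work goes in short steps, Python scripts to look and compute and a tool call to move; the robot and the scene stay as the last step left them, time stands still between calls to the robot, and variables do not carry over. Pictures are saved under pics/ and viewed, at most 14 in all, crops included, and the job is handed in when it is done.

Besides the shell and the picture viewer there is one more tool, called after "Emit:" by a JSON object that holds its "name" and its "arguments". carry_out: Moves the arm, as the interface text tells. Its arguments: {"type":"object","properties":{"targets":{"type":"array","items":{"type":"array"}},"squeeze":{"type":"number"}},"required":["targets"]}

```bash
mkdir -p pics; python3 - <<'E'
from rig import r
import cv2
for c in ("top","scene"):
    f=r.grab_frame(c); cv2.imwrite(f"pics/{c}0.png",f["frame"][:,:,::-1])
    print(c,f["camera_matrix"].tolist(),f["dist_coeffs"],f["R"].tolist(),f["t"])
    for n in ["cup_blue","cup_green","tile_red","cup_plain","tile_plain","jar_green","pad_blue","pad_green","pad_red","drying_board"]:
        print(n,[([round(float(v),3) for v in d["position"]],round(d["conf"],2)) for d in r.pinpoint(c,n)])
print(r.read_state())
E
```

```text
top [[542.6480095092503, 0.0, 321.1174457277178], [0.0, 542.6480095092503, 238.55093667602546], [0.0, 0.0, 1.0]] [0.03851742 0.         0.         0.         0.        ] [[-0.042655907719916154, -0.9990799575628078, 0.00443981225825564], [-0.9785397233697167, 0.040881438684619, -0.2019621691272751], [0.2015948494483634, -0.0129594123082141, -0.9793832601737267]] [-0.00675427  0.46286924  0.99901946]
cup_blue [([0.338, -0.076, 0.001], 0.75), ([0.568, 0.335, -0.001], 0.71), ([0.439, 0.006, 0.003], 0.6), ([0.344, 0.03, 0.0], 0.6)]
cup_green [([0.576, 0.131, 0.001], 0.92)]
tile_red [([0.434, 0.245, -0.001], 0.82), ([0.573, 0.347, 0.003], 0.59), ([0.28, 0.361, 0.004], 0.59)]
cup_plain [([0.602, -0.025, -0.001], 0.79)]
tile_plain [([0.661, -0.193, -0.001], 0.97)]
jar_green [([0.442, 0.13, 0.003], 0.78), ([0.566, 0.337, 0.001], 0.66)]
pad_blue [([0.488, -0.281, 0.009], 0.81)]
pad_green [([0.496, -0.383, 0.005], 0.66), ([0.486, -0.157, 0.005], 0.65)]
pad_red [([0.485, -0.155, 0.006], 0.77)]
drying_board [([0.562, 0.335, -0.001], 0.79)]
scene [[579.2076502346009, 0.0, 327.8659974838262], [0.0
[... 951 characters left out ...]
g_board [([0.57, 0.329, 0.001], 0.55)]
{'clock': 1.1, 'q': array([ 9.53944854e-01,  2.45065771e-01,  1.55778134e+00,  3.28998480e-05,
        1.33871681e+00, -1.74109992e-01]), 'qd': array([ 0.00062595,  0.00033881, -0.0007091 , -0.00020625, -0.00139355,
       -0.00060076]), 'effort': array([-5.28378696e-04, -4.15818286e+01, -3.14891231e+01,  6.85347011e-02,
        2.88563239e-02, -5.85577826e-07]), 'ee_pos': array([0.27847486, 0.5873471 , 0.18778721]), 'eef_rot': array([ 3.14155882e+00, -2.65576686e-05,  2.69884361e+00]), 'ft_force': array([-0.53105859,  0.6924568 ,  0.65460967]), 'ft_torque': array([-0.0191529 ,  0.0251722 ,  0.01871646]), 'grip_force': 0.0, 'width': 0.09362900783955695}
```

View pics/top0.png

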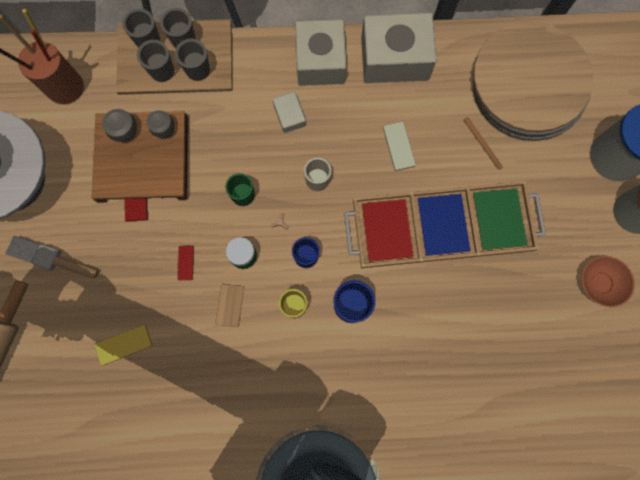

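View pics/scene0.png

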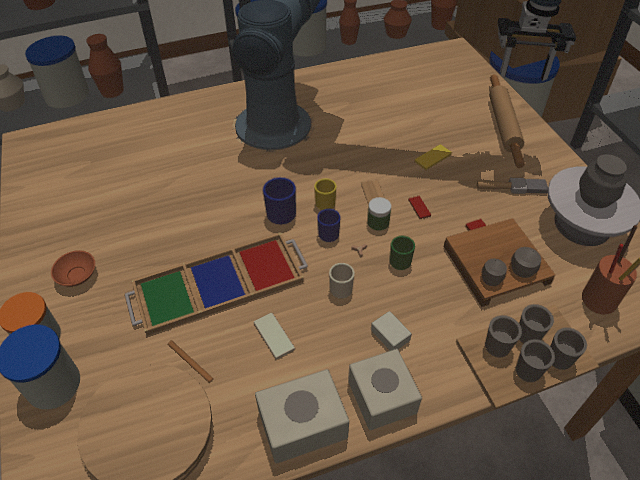

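The target blue cup is the small one at top-view pixel (306,252), since the one at (354,301) is bigger. The green cup is at (241,189) and the lidded jar at (241,251). The red tile's end shows at (136,209) in front of the board; the red piece at (186,263) is the small look-alike. The pads run red (387,230), blue (444,224), green (500,219).

```bash
cat > h.py <<'E'
from rig import r
import cv2, numpy as np
from scipy.optimize import minimize
def back(f,uv,z):
    n=cv2.undistortPoints(np.array(uv,float).reshape(-1,1,2),f["camera_matrix"],np.array(f["dist_coeffs"])).reshape(-1,2)
    d=np.c_[n,np.ones(len(n))]@f["R"]; c=-f["R"].T@f["t"]
    return (c+d*((z-c[2])/d[:,2])[:,None])[:,:2]
def proj(f,X): return cv2.projectPoints(np.array(X,float),cv2.Rodrigues(f["R"])[0],f["t"],f["camera_matrix"],np.array(f["dist_coeffs"]))[0].reshape(-1,2)
def blob(m,near):
    n,l,s,c=cv2.connectedComponentsWithStats(m.astype(np.uint8))
    i=1+np.argmin(np.hypot(*(c[1:]-near).T)+1e3*(s[1:,4]<60)); return l==i
def colour(f,c):
    a=f["frame"].astype(int); i="rgb".index(c); o=[k for k in range(3) if k!=i]
    return (a[...,i]>1.6*np.maximum(a[...,o[0]],a[...,o[1]]))&(a[...,i]>35)
def rect(f,m,z):
    p=back(f,np.argwhere(m)[:,::-1],z).astype(np.float32)
    return cv2.minAreaRect(p*1000),p
def cup(f,m,x0,z0=0.):
    t=np.linspace(0,6.28,40); S=8
    def cost(x):
        X=np.r_[np.c_[x[0]+.025*np.cos(t),x[1]+.025*np.sin(t),0*t+z0],np.c_[x[0]+.027*np.cos(t),x[1]+.027*np.sin(t),0*t+z0+.06]]
        h=cv2.convexHull(proj(f,X).astype(np.float32)); i=np.zeros(m.shape,np.uint8)
        cv2.fillConvexPoly(i,np.round(h*256).astype(np.int32),1,shift=8)
        return 1-(i.astype(bool)&m).sum()/(i.astype(bool)|m).sum()
    q=minimize(cost,x0,method="Nelder-Mead",options=dict(initial_simplex=np.array(x0)+[[-.008,-.008],[.01,0],[0,.01]],xatol=1e-4))
    return q.x.round(4),round(q.fun,3)
E
python3 - <<'E'
from h import *
for c in("top","scene"):
    f=r.grab_frame(c)
    for n,x in(("cup_blue",(.436,.006)),("cup_green",(.574,.131))):
        u=proj(f,[[*x,.03]])[0]
        for d in r.trace(c,n):
            m=d["pixels"]; ce=np.argwhere(m).mean(0)[::-1]
            if np.hypot(*(ce-u))<20: print(c,n,d["conf"],m.sum(),cup(f,m,x)); break
    for n,x in(("r",(.485,-.16)),("b",(.488,-.278)),("g",(.497,-.384))):
        b,_=rect(f,blob(colour(f,n),proj(f,[[*x,.01]])[0]),.010); print(c,"pad",n,b)
    m=blob(colour(f,"r"),proj(f,[[.535,.345,.01]])[0]); b,p=rect(f,m,.010); print(c,"tile",b,p.min(0),p.max(0)); print(cv2.boxPoints(b).round(0).tolist())
    m=blob(colour(f,"r"),proj(f,[[.434,.245,.01]])[0]); print("lookalike",rect(f,m,.01)[0])
    for d in r.trace(c,"drying_board")[:1]:
        b,p=rect(f,d["pixels"],.034); print(c,"board",b,cv2.boxPoints(b).round(0).tolist())
E
```

```text
top cup_blue 0.66 644 (array([0.4378, 0.0048]), np.float64(0.134))
top cup_green 0.61 772 (array([0.5705, 0.1294]), np.float64(0.054))
top pad r ((482.74188232421875, -159.52664184570312), (120.38943481445312, 90.2031478881836), 3.351010322570801)
top pad b ((489.5995178222656, -273.15899658203125), (117.29248809814453, 87.09686279296875), 3.571638584136963)
top pad g ((496.3221740722656, -386.2919616699219), (116.27569580078125, 86.8073501586914), 3.612792730331421)
top tile ((546.6710205078125, 344.1830749511719), (47.150970458984375, 43.8181037902832), 1.1894276142120361) [0.52314496 0.32180694] [0.5697866  0.36657682]
[[523.0, 366.0], [524.0, 322.0], [571.0, 323.0], [570.0, 367.0]]
lookalike ((433.034912109375, 243.20059204101562), (30.78753662109375, 66.22079467773438), 88.3072509765625)
top board ((652.8463134765625, 327.96844482421875), (187.09381103515625, 195.4916534423828), 89.28746795654297) [[554.0, 236.0], [749.0, 233.0], [752.0, 420.0], [556.0, 423.0]]
scene cup_blue 0.59 663 (array([0.4369, 0.007 ]), np.float64(0.088))
scene cup_green 0.84 714 (array([0.5689, 0.1321]),
[... 176 characters left out ...]
15869140625), (117.44340515136719, 88.72376251220703), 3.2347025871276855)
scene pad g ((496.3802795410156, -384.1605529785156), (117.02876281738281, 88.44416809082031), 3.2947936058044434)
scene tile ((536.716796875, 344.65655517578125), (47.49833297729492, 25.43099594116211), 87.73265838623047) [0.5242735  0.32074115] [0.54990613 0.36813903]
[[523.0, 321.0], [548.0, 320.0], [550.0, 368.0], [525.0, 369.0]]
lookalike ((439.0115051269531, 244.82675170898438), (30.48753547668457, 71.15538787841797), 88.81066131591797)
scene board ((662.8548583984375, 326.3525695800781), (198.20416259765625, 198.37913513183594), 88.68106842041016) [[561.0, 230.0], [760.0, 225.0], [764.0, 423.0], [566.0, 428.0]]
```

Emit:
{"name": "carry_out", "arguments": {"targets": [[[3.3, -3.0, 0], [0, 0, 0.06], 0.8], [[3.3, -3.0, 0], [0, 0, 0.06], 0.8], [[3.3, -3.0, 0], [0, 0, 0.06], 0.8], [[3.3, -3.0, 0], [0, 0, 0.06], 0.8], [[3.3, -3.0, 0], [0, 0, 0.06], 0.8], [[3.3, -3.0, 0], [0, 0, 0.06], 0.8], [[3.2, -3.1, 0], [0, 0, 0.06], 0.8], [[3.1, -3.2, 0], [0, 0, 0.03], 0.8], [[0, 0, -3], [0, 0, 0], 0.8], [[0, 0, -3], [0, 0, 0], 0.8], [[0, 0, -3], [0, 0, 0], 0.8], [[0, 0, 0], [0, 0, 0], 0.8], [[0, 0, 0], [0, 0, 0], 0.8]]}}

```text
clock: 2.8
ee_pos: [0.5395, 0.3444, 0.098]
eef_rot: [-3.141, -0.0, -3.134]
ft_force: [0.1, -0.0, 1.4]
width: 0.0751
grip_force: 0.0
```

Emit:
{"name": "carry_out", "arguments": {"targets": [[[0, 0, -2.5], [0, 0, 0], 0.8], [[0, 0, -2.5], [0, 0, 0], 0.8], [[0, 0, -1.5], [0, 0, 0], 0.8], [[0, 0, -1.0], [0, 0, 0], 0.8], [[0, 0, 0], [0, 0, 0], 0.8], [[0, 0, 0], [0, 0, 0], 0.3], [[0, 0, 0], [0, 0, 0], 0.3], [[0, 0, 0], [0, 0, 0], 0.3], [[0, 0, 0], [0, 0, 0], 0.3], [[0, 0, 0], [0, 0, 0], 0.3]], "squeeze": 12}}

```text
clock: 3.8
ee_pos: [0.5397, 0.3444, 0.0231]
eef_rot: [3.141, 0.0, -3.134]
ft_force: [-0.4, 0.8, 0.0]
width: 0.0387
grip_force: 0.0
```

```bash
python3 - <<'E'
from h import *
f=r.grab_frame("scene"); s=r.read_state(); print(s["width"],s["grip_force"],s["ee_pos"])
cv2.imwrite("pics/s1.png",cv2.resize(f["frame"][120:320,380:620,::-1],None,fx=3,fy=3))
E
```

```text
0.03485473626353846 0.0 [0.53960433 0.34437741 0.02298628]
```

View pics/s1.png

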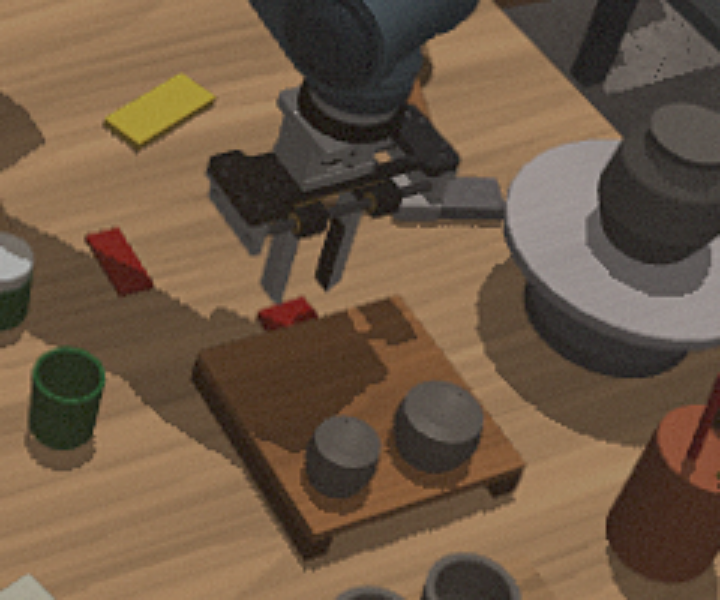

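```bash
python3 - <<'E'
from h import *
f=r.grab_frame("scene"); g=r.grab_frame("top")
for c in (f,g): print(proj(c,[[.54,.344,.004],[.54,.344,.023],[.54,.327,.004],[.54,.361,.004],[.524,.322,.01],[.524,.366,.01]]).round().tolist())
b,p=rect(g,blob(colour(g,"r"),proj(g,[[.535,.345,.01]])[0]),.010); print(b)
cv2.imwrite("pics/t1.png",cv2.resize(g["frame"][120:300,60:280,::-1],None,fx=3,fy=3))
print(r.read_state()["width"])
E
```

```text
[[475.0, 227.0], [477.0, 222.0], [469.0, 229.0], [481.0, 225.0], [464.0, 223.0], [480.0, 218.0]]
[[136.0, 213.0], [133.0, 210.0], [144.0, 212.0], [127.0, 213.0], [146.0, 219.0], [124.0, 220.0]]
((536.577392578125, 342.3798828125), (27.369802474975586, 43.59202575683594), 4.300274848937988)
0.029163664002801112
```

View pics/t1.png

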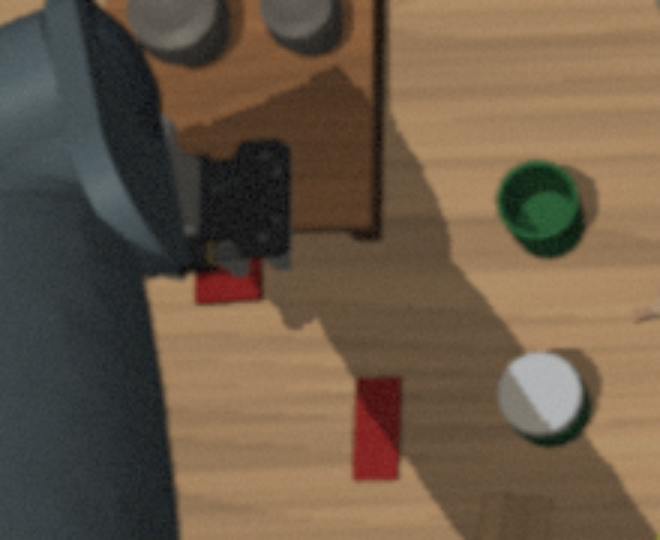

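```bash
python3 - <<'E'
from h import *
f=r.grab_frame("scene"); g=r.grab_frame("top")
a=f["frame"][160:240,445:525,::-1]; b=g["frame"][170:250,110:190,::-1]
o=cv2.resize(np.hstack([a,b]),None,fx=5,fy=5,interpolation=cv2.INTER_CUBIC)
cv2.imwrite("pics/z1.png",cv2.convertScaleAbs(o,alpha=1.6,beta=15))
print(r.read_state()["width"],r.read_state()["q"])
E
```

```text
0.02814287228431224 [ 3.91190660e-01  4.10923774e-01  1.67513182e+00  2.11094978e-05
  1.05558649e+00 -1.18678899e+00]
```

View pics/z1.png

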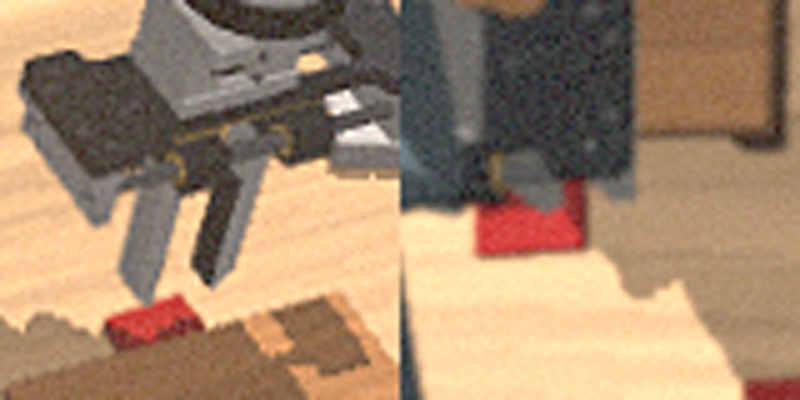

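```bash
cat >> h.py <<'E'
def tri(f,a,g,b):
    from scipy.optimize import least_squares
    q=least_squares(lambda X:np.r_[proj(f,[X])[0]-a,proj(g,[X])[0]-b],[.54,.33,.02]); return q.x.round(4),q.fun.round(1)
E
python3 - <<'E'
from h import *
f=r.grab_frame("scene"); g=r.grab_frame("top")
print(tri(f,(475,220.6),g,(139,211)))
print(tri(f,(475,220.6),g,(139,212)))
E
```

```text
(array([0.5383, 0.3341, 0.0266]), array([-2.2,  0.7, -1.7, -0.6]))
(array([0.5369, 0.3349, 0.0247]), array([-2.4,  0.7, -1.9, -0.6]))
```

The fingertips sit about 20 mm higher than the stated offset would put them, so they closed above the tile. I'll reopen and feel my way down.

Emit:
{"name": "carry_out", "arguments": {"targets": [[[0, 0, 0], [0, 0, 0], 0.8], [[0, 0, 0], [0, 0, 0], 0.8], [[0, 0, 0], [0, 0, 0], 0.8], [[0, 0, 0], [0, 0, 0], 0.8], [[0, 0, 0], [0, 0, 0], 0.8], [[0, 0, 0], [0, 0, 0], 0.8], [[0, 0, -0.2], [0, 0, 0], 0.8], [[0, 0, -0.2], [0, 0, 0], 0.8], [[0, 0, -0.2], [0, 0, 0], 0.8], [[0, 0, 0], [0, 0, 0], 0.8]]}}

```text
clock: 5.15
ee_pos: [0.5391, 0.3442, 0.0162]
eef_rot: [-3.141, -0.001, -3.134]
ft_force: [0.7, 0.1, -0.1]
width: 0.0752
grip_force: 0.0
```

Emit:
{"name": "carry_out", "arguments": {"targets": [[[0, 0, -0.2], [0, 0, 0], 0.8], [[0, 0, -0.2], [0, 0, 0], 0.8], [[0, 0, -0.2], [0, 0, 0], 0.8], [[0, 0, 0], [0, 0, 0], 0.8]]}}

```text
clock: 5.55
ee_pos: [0.5393, 0.3442, 0.0103]
eef_rot: [-3.141, -0.001, -3.134]
ft_force: [-0.6, -0.1, 0.2]
width: 0.0752
grip_force: 0.0
```

```bash
python3 - <<'E'
from h import *
f=r.grab_frame("scene"); g=r.grab_frame("top")
a=f["frame"][160:240,445:525,::-1]; b=g["frame"][170:250,110:190,::-1]
o=cv2.resize(np.hstack([a,b]),None,fx=5,fy=5,interpolation=cv2.INTER_CUBIC)
cv2.imwrite("pics/z2.png",cv2.convertScaleAbs(o,alpha=1.6,beta=15))
E
```

```text
(no output)
```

View pics/z2.png

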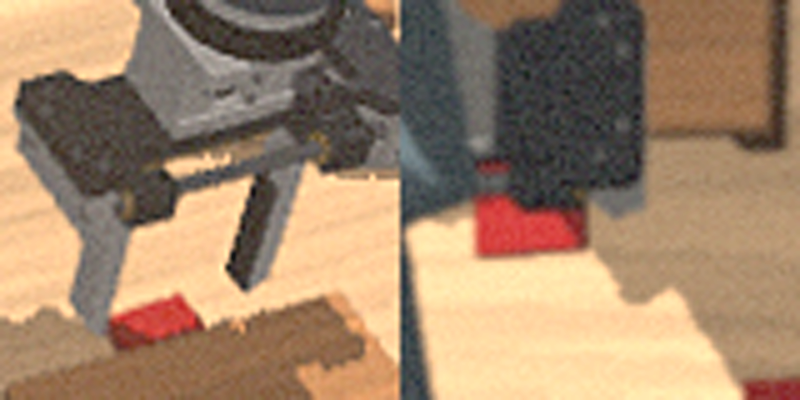

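Emit:
{"name": "carry_out", "arguments": {"targets": [[[0, 0, -0.2], [0, 0, 0], 0.8], [[0, 0, -0.2], [0, 0, 0], 0.8], [[0, 0, -0.1], [0, 0, 0], 0.8], [[0, 0, 0], [0, 0, 0], 0.8]]}}

```text
clock: 6.05
ee_pos: [0.5393, 0.3442, 0.0054]
eef_rot: [-3.141, -0.001, -3.134]
ft_force: [-0.6, 0.4, 0.1]
width: 0.0753
grip_force: 0.0
```

Still free. I'll try closing here.

Emit:
{"name": "carry_out", "arguments": {"targets": [[[0, 0, -0.1], [0, 0, 0], 0.8], [[0, 0, 0], [0, 0, 0], 0.3], [[0, 0, 0], [0, 0, 0], 0.3], [[0, 0, 0], [0, 0, 0], 0.3], [[0, 0, 0], [0, 0, 0], 0.3], [[0, 0, 0], [0, 0, 0], 0.3], [[0, 0, 0], [0, 0, 0], 0.3]], "squeeze": 12}}

```text
clock: 6.75
ee_pos: [0.5395, 0.3443, 0.0048]
eef_rot: [3.142, 0.0, -3.134]
ft_force: [-1.0, 0.4, 0.0]
width: 0.0309
grip_force: 0.0
```

Emit:
{"name": "carry_out", "arguments": {"targets": [[[0, 0, -0.1], [0, 0, 0], 0.3], [[0, 0, -0.1], [0, 0, 0], 0.3], [[0, 0, -0.1], [0, 0, 0], 0.3], [[0, 0, 0], [0, 0, 0], 0.3]]}}

```text
clock: 7.15
ee_pos: [0.5393, 0.3443, 0.0015]
eef_rot: [-3.141, -0.0, -3.134]
ft_force: [-0.4, -0.3, -0.0]
width: 0.0284
grip_force: 0.0
```

Emit:
{"name": "carry_out", "arguments": {"targets": [[[0, 0, -0.1], [0, 0, 0], 0.3], [[0, 0, -0.1], [0, 0, 0], 0.3], [[0, 0, -0.1], [0, 0, 0], 0.3], [[0, 0, 0], [0, 0, 0], 0.3]]}}

```text
clock: 7.55
ee_pos: [0.5394, 0.3442, -0.0015]
eef_rot: [-3.141, -0.0, -3.134]
ft_force: [-0.7, -0.3, -0.5]
width: 0.0283
grip_force: 0.0
```

```bash
python3 - <<'E'
from h import *
f=r.grab_frame("scene"); g=r.grab_frame("top")
a=f["frame"][160:240,445:525,::-1]; b=g["frame"][170:250,110:190,::-1]
o=cv2.resize(np.hstack([a,b]),None,fx=5,fy=5,interpolation=cv2.INTER_CUBIC)
cv2.imwrite("pics/z3.png",cv2.convertScaleAbs(o,alpha=1.6,beta=15)); print(r.read_state())
E
```

```text
{'clock': 7.65, 'q': array([ 3.91200223e-01,  4.46473427e-01,  1.67866987e+00, -7.87348825e-06,
        1.01653766e+00, -1.18680562e+00]), 'qd': array([ 0.00068719, -0.00031135, -0.001776  , -0.00111899, -0.0008099 ,
       -0.00014095]), 'effort': array([ 1.07139265e-03, -4.40874982e+01, -2.61471534e+01,  1.09489518e-02,
        7.64232175e-02, -3.89121055e-05]), 'ee_pos': array([ 0.53948076,  0.34431322, -0.00128148]), 'eef_rot': array([-3.14155336e+00, -7.93726195e-05, -3.13437899e+00]), 'ft_force': array([ 0.259951  ,  0.20182619, -0.25202316]), 'ft_torque': array([ 0.07086158, -0.01967646,  0.01291584]), 'grip_force': 0.0, 'width': 0.02844346339424923}
```

View pics/z3.png

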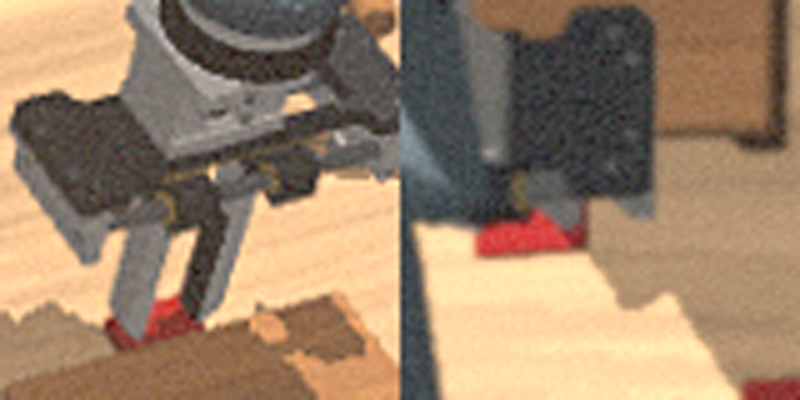

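```bash
python3 - <<'E'
from h import *
f=r.grab_frame("scene"); g=r.grab_frame("top")
print(tri(f,(472.4,228.4),g,(144,214.5)), tri(f,(465,227),g,(155,213)))
print(r.finger_overhang)
E
```

```text
(array([ 0.5381,  0.333 , -0.0009]), array([-2.2,  0.6, -1.8, -0.6])) (array([0.5374, 0.3084, 0.012 ]), array([-3. ,  0.8, -2.4, -0.8]))
0.019
```

Emit:
{"name": "carry_out", "arguments": {"targets": [[[0, 0, -0.1], [0, 0, 0], 0.3], [[0, 0, -0.1], [0, 0, 0], 0.3], [[0, 0, -0.1], [0, 0, 0], 0.3], [[0, 0, 0], [0, 0, 0], 0.3]]}}

```text
clock: 8.15
ee_pos: [0.5393, 0.3442, -0.0045]
eef_rot: [-3.141, -0.0, -3.134]
ft_force: [0.6, -0.3, 0.2]
width: 0.0282
grip_force: 0.0
```

Emit:
{"name": "carry_out", "arguments": {"targets": [[[0, 0, -0.1], [0, 0, 0], 0.3], [[0, 0, -0.1], [0, 0, 0], 0.3], [[0, 0, -0.1], [0, 0, 0], 0.3], [[0, 0, 0], [0, 0, 0], 0.3]]}}

```text
clock: 8.55
ee_pos: [0.5395, 0.3443, -0.0073]
eef_rot: [-3.142, 0.0, -3.134]
ft_force: [-0.1, -0.0, -0.3]
width: 0.0283
grip_force: 0.0
```

Emit:
{"name": "carry_out", "arguments": {"targets": [[[0, 0, -0.1], [0, 0, 0], 0.3], [[0, 0, -0.1], [0, 0, 0], 0.3], [[0, 0, -0.1], [0, 0, 0], 0.3], [[0, 0, 0], [0, 0, 0], 0.3]]}}

```text
clock: 8.95
ee_pos: [0.5397, 0.3444, -0.0075]
eef_rot: [-3.141, -0.001, -3.134]
ft_force: [-7.6, -3.5, 17.2]
width: 0.0285
grip_force: 8.2
```

```bash
python3 - <<'E'
from h import *
f=r.grab_frame("scene"); g=r.grab_frame("top")
a=f["frame"][160:240,445:525,::-1]; b=g["frame"][170:250,110:190,::-1]
o=cv2.resize(np.hstack([a,b]),None,fx=5,fy=5,interpolation=cv2.INTER_CUBIC)
cv2.imwrite("pics/z4.png",cv2.convertScaleAbs(o,alpha=1.6,beta=15)); print(r.read_state()["ee_pos"])
E
```

```text
[ 0.53965989  0.34440446 -0.00752361]
```

View pics/z4.png

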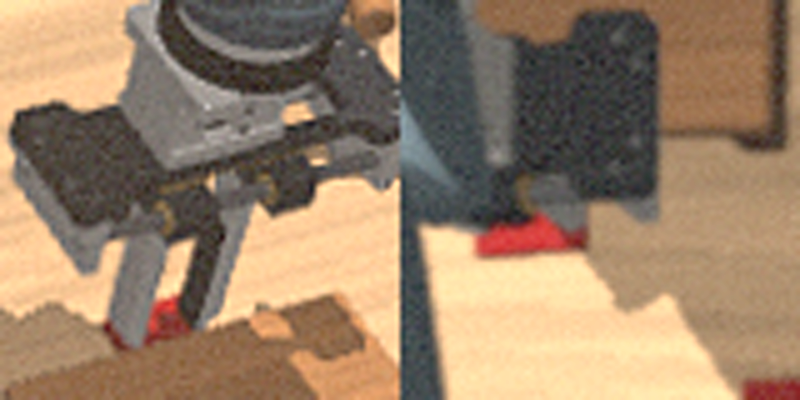

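```bash
python3 - <<'E'
from h import *
f=r.grab_frame("scene"); g=r.grab_frame("top")
for z in (0,.01): print(z,back(f,[(471.5,229),(484.5,225)],z).round(4).tolist(),back(g,[(145,216.4),(144,215)],z).round(4).tolist())
E
```

```text
0 [[0.5397, 0.3356], [0.5391, 0.3719]] [[0.5325, 0.3271], [0.5355, 0.3291]]
0.01 [[0.5469, 0.3293], [0.5463, 0.3653]] [[0.5298, 0.3239], [0.5328, 0.326]]
```

Emit:
{"name": "carry_out", "arguments": {"targets": [[[0, 0, 1], [0, 0, 0], 0.3], [[0, 0, 3], [0, 0, 0], 0.3], [[0, 0, 4], [0, 0, 0], 0.5], [[-4, 0, 4], [0, 0, 0], 0.8], [[-4, 0, 3], [0, 0, 0], 0.8], [[-4, -3, 0], [0, 0, 0], 0.8], [[-4, -3, 0], [0, 0, 0], 0.8], [[0, 0, 0], [0, 0, 0], 0.8]]}}

```text
clock: 9.95
ee_pos: [0.3775, 0.2814, 0.1324]
eef_rot: [-3.139, -0.006, -3.134]
ft_force: [0.9, 0.4, -0.3]
width: 0.0725
grip_force: 0.0
```

```bash
python3 - <<'E'
from h import *
g=r.grab_frame("top");f=r.grab_frame("scene"); s=r.read_state(); print(s["ee_pos"],s["eef_rot"],s["width"])
b,p=rect(g,blob(colour(g,"r"),proj(g,[[.535,.345,.01]])[0]),.010); print(b)
X=s["ee_pos"]; w=s["width"]/2
P=np.array([X+[0,q*w,-.019] for q in(-1,1)]); 
a=f["frame"].copy();c=g["frame"].copy()
for im,cam in((a,f),(c,g)):
    for u in proj(cam,P): cv2.circle(im,tuple(int(v) for v in u),2,(255,0,255),-1)
    for u in proj(cam,P+[0,0,.0365]): cv2.circle(im,tuple(int(v) for v in u),2,(255,255,0),-1)
ua=proj(f,[X])[0].astype(int); uc=proj(g,[X])[0].astype(int)
cr=lambda im,u: im[max(u[1]-75,0):u[1]+75,max(u[0]-50,0):u[0]+50,::-1]
print(ua,uc)
cv2.imwrite("pics/z5.png",cv2.convertScaleAbs(cv2.resize(np.hstack([cr(a,ua),cr(c,uc)]),None,fx=4,fy=4,interpolation=cv2.INTER_CUBIC),alpha=1.6,beta=15))
E
```

```text
[0.38372241 0.28410426 0.13540731] [ 3.14101915e+00  1.35825905e-03 -3.13462565e+00] 0.07474879850380892
((547.3585815429688, 344.1973571777344), (48.76959228515625, 43.8181037902832), 1.1894277334213257)
[430 149] [143 280]
```

View pics/z5.png

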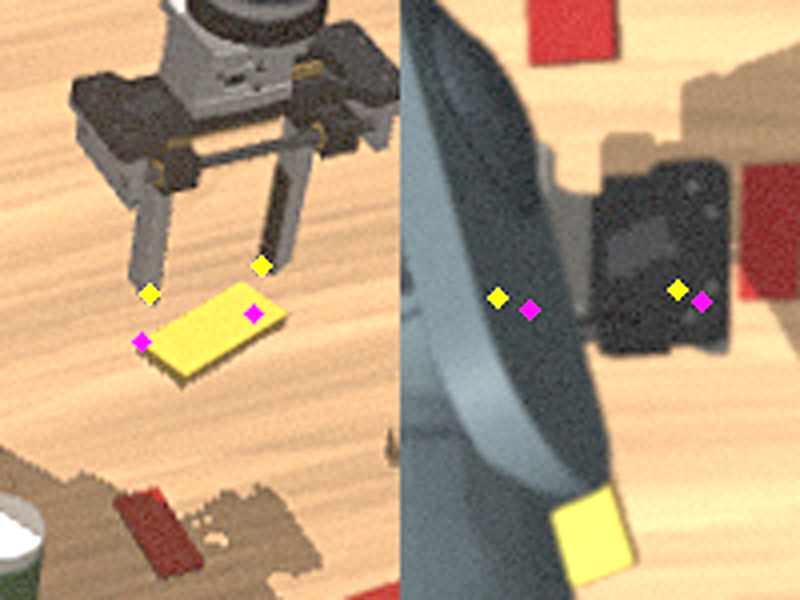

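```bash
python3 - <<'E'
from h import *
f=r.grab_frame("scene"); g=r.grab_frame("top")
# y- finger, outer bottom corner
print(tri(f,(380+135/4,74+283/4),g,(93+325/4,205+352/4)), tri(f,(380+150/4,74+300/4),g,(93+310/4,205+345/4)))
c=lambda a:(-a["R"].T@a["t"]).round(3); print(c(f),c(g))
E
```

```text
(array([0.3606, 0.2359, 0.1422]), array([-5.5,  1.3, -3.8, -1.2])) (array([0.3653, 0.2454, 0.1302]), array([-5.3,  1.3, -3.7, -1.2]))
[ 1.278 -0.306  1.028] [ 0.251 -0.013  1.072]
```

```bash
python3 - <<'E'
from h import *
f=r.grab_frame("scene"); g=r.grab_frame("top")
for z in (.13,.15): print(back(f,[(417.5,149),(380+275/4,74+275/4)],z).round(4).tolist(),back(g,[(173.5,293)],z).round(4).tolist())
E
```

```text
[[0.3651, 0.2595], [0.3694, 0.3412]] [[0.3598, 0.2339]]
[[0.3854, 0.2469], [0.3896, 0.3267]] [[0.3575, 0.2287]]
```

The contact gives a real tool offset: true TCP ≈ reading + (−1, +6, +36) mm. I'll grasp the tile with that corrected.

Emit:
{"name": "carry_out", "arguments": {"targets": [[[4, 1.5, -1], [0, 0, 0], 0.9], [[4, 1.5, -1], [0, 0, 0], 0.9], [[4, 1.5, -2], [0, 0, 0], 0.9], [[4, 0.9, -2], [0, 0, 0], 0.9], [[0, 0, -3], [0, 0, 0], 0.9], [[0, 0, -3], [0, 0, 0], 0.9], [[0, 0, -1.5], [0, 0, 0], 0.9], [[0, 0, -0.8], [0, 0, 0], 0.9], [[0, 0, -0.3], [0, 0, 0], 0.9], [[0, 0, 0], [0, 0, 0], 0.9]]}}

```text
clock: 11.25
ee_pos: [0.5449, 0.3387, -0.01]
eef_rot: [3.141, 0.001, -3.134]
ft_force: [0.5, 0.3, -0.4]
width: 0.0842
grip_force: 0.0
```

Emit:
{"name": "carry_out", "arguments": {"targets": [[[0, 0, -0.2], [0, 0, 0], 0.9], [[-0.4, 0, -0.2], [0, 0, 0], 0.9], [[0, 0, -0.1], [0, 0, 0], 0.9], [[0, 0, 0], [0, 0, 0], 0.9]]}}

```text
clock: 11.65
ee_pos: [0.54, 0.3384, -0.0157]
eef_rot: [3.142, 0.0, -3.134]
ft_force: [-0.8, -0.4, -0.1]
width: 0.0847
grip_force: 0.0
```

Emit:
{"name": "carry_out", "arguments": {"targets": [[[0, 0, 0], [0, 0, 0], 0.3], [[0, 0, 0], [0, 0, 0], 0.3], [[0, 0, 0], [0, 0, 0], 0.3], [[0, 0, 0], [0, 0, 0], 0.3], [[0, 0, 0], [0, 0, 0], 0.3], [[0, 0, 0], [0, 0, 0], 0.3], [[0, 0, 0], [0, 0, 0], 0.3]], "squeeze": 12}}

```text
clock: 12.35
ee_pos: [0.5402, 0.3384, -0.0158]
eef_rot: [3.141, 0.0, -3.134]
ft_force: [0.4, 0.3, 0.5]
width: 0.045
grip_force: 11.6
```

Emit:
{"name": "carry_out", "arguments": {"targets": [[[-1, 0, 0], [0, 0, 0], 0.3], [[-1.5, 0, 0], [0, 0, 0], 0.3], [[-1.5, 0, 0], [0, 0, 0], 0.3], [[-1.5, 0, 0], [0, 0, 0], 0.3], [[-1.5, 0, 0], [0, 0, 0], 0.3], [[-1, 0, 0], [0, 0, 0], 0.3], [[-1, 0, 0], [0, 0, 0], 0.3], [[0, 0, 0], [0, 0, 0], 0.3], [[0, 0, 0], [0, 0, 0], 0.8], [[0, 0, 0], [0, 0, 0], 0.8], [[0, 0, 0], [0, 0, 0], 0.8], [[0, 0, 0], [0, 0, 0], 0.8], [[0, 0, 4], [0, 0, 0], 0.8], [[-3, 3, 4], [0, 0, 0], 0.8], [[-3, 3, 0], [0, 0, 0], 0.8], [[-3, 3, 0], [0, 0, 0], 0.8], [[0, 4, 0], [0, 0, 0], 0.8], [[0, 0, 0], [0, 0, 0], 0.8]]}}

```text
clock: 14.15
ee_pos: [0.3638, 0.4674, 0.0588]
eef_rot: [3.14, 0.001, -3.131]
ft_force: [-0.3, -0.4, -0.1]
width: 0.0747
grip_force: 0.0
```

```bash
python3 - <<'E'
from h import *
for c in("top","scene"):
    f=r.grab_frame(c)
    b,p=rect(f,blob(colour(f,"r"),proj(f,[[.483,.345,.01]])[0]),.010); print(c,b)
print(r.read_state()["ee_pos"])
E
```

```text
top ((483.31781005859375, 339.920166015625), (100.28484344482422, 44.76993179321289), 6.70736837387085)
scene ((486.93426513671875, 341.9204406738281), (103.24976348876953, 48.18044662475586), 6.79707145690918)
[0.36422098 0.4642937  0.05815506]
```

Emit:
{"name": "carry_out", "arguments": {"targets": [[[3, -3.2, 0], [0, 0, 0], 0.8], [[3, -3.2, 0], [0, 0, 0], 0.8], [[3, -3.2, 0], [0, 0, 0], 0.8], [[3, -3.2, 0], [0, 0, 0], 0.8], [[0.5, -0.2, 0], [0, 0, 0], 0.8], [[0, 0, -3], [0, 0, 0], 0.8], [[0, 0, -3], [0, 0, 0], 0.8], [[0, 0, -1], [0, 0, 0], 0.8], [[0, 0, 0], [0, 0, 0], 0.8], [[0, 0, 0], [0, 0, 0], 0.8]]}}

```text
clock: 15.25
ee_pos: [0.4899, 0.3344, -0.0106]
eef_rot: [3.141, 0.001, -3.134]
ft_force: [-0.2, -0.2, 0.5]
width: 0.0752
grip_force: 0.0
```

Emit:
{"name": "carry_out", "arguments": {"targets": [[[-0.4, 0.4, -0.2], [0, 0, 0], 0.8], [[-0.1, 0, -0.2], [0, 0, 0], 0.8], [[0, 0, -0.1], [0, 0, 0], 0.8], [[0, 0, 0], [0, 0, 0], 0.8], [[0, 0, 0], [0, 0, 0], 0.3], [[0, 0, 0], [0, 0, 0], 0.3], [[0, 0, 0], [0, 0, 0], 0.3], [[0, 0, 0], [0, 0, 0], 0.3], [[0, 0, 0], [0, 0, 0], 0.3], [[0, 0, 0], [0, 0, 0], 0.3]], "squeeze": 15}}

```text
clock: 16.25
ee_pos: [0.4845, 0.3381, -0.0165]
eef_rot: [3.141, 0.0, -3.134]
ft_force: [0.8, 0.6, 0.3]
width: 0.0447
grip_force: 14.6
```

```bash
python3 - <<'E'
from h import *
f=r.grab_frame("scene"); g=r.grab_frame("top"); s=r.read_state(); print(s["ee_pos"],s["width"],s["grip_force"])
u=proj(f,[[.484,.341,.01]])[0].astype(int);v=proj(g,[[.484,.341,.01]])[0].astype(int);print(u,v)
a=f["frame"][u[1]-45:u[1]+35,u[0]-40:u[0]+40,::-1];b=g["frame"][v[1]-45:v[1]+35,v[0]-40:v[0]+40,::-1]
cv2.imwrite("pics/z6.png",cv2.convertScaleAbs(cv2.resize(np.hstack([a,b]),None,fx=5,fy=5,interpolation=cv2.INTER_CUBIC),alpha=1.6,beta=15))
E
```

```text
[ 0.48452268  0.33810091 -0.01653367] 0.04391251792283915 14.611340237315744
[462 209] [135 239]
```

View pics/z6.png

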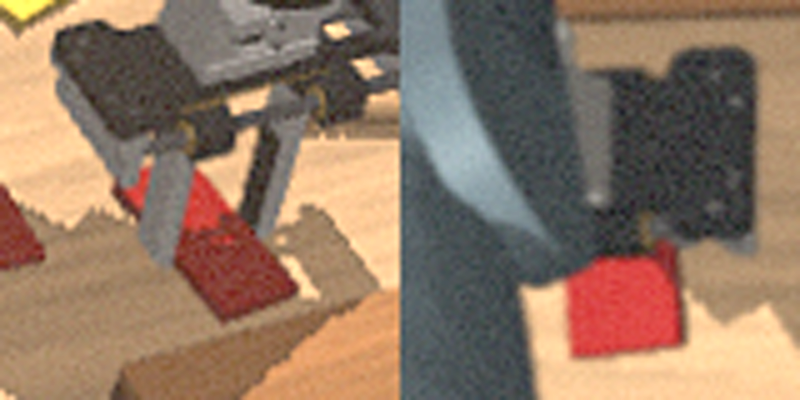

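Emit:
{"name": "carry_out", "arguments": {"targets": [[[0, 0, 1], [0, 0, 0], 0.3], [[0, 0, 3], [0, 0, 0], 0.3], [[0, 0, 4], [0, 0, 0], 0.3], [[0, 0, 4], [0, 0, 0], 0.3], [[0, -2, 0], [0, 0, 0], 0.3], [[0, -4, 0], [0, 0, 0], 0.3], [[0, -4, 0], [0, 0, 0], 0.3], [[0, -4, 0], [0, 0, 0], 0.3], [[0, -4, 0], [0, 0, 0], 0.3], [[0, -4, 0], [0, 0, 0], 0.3], [[0, -4, 0], [0, 0, 0], 0.3], [[0, -4, 0], [0, 0, 0], 0.3], [[0, -4, 0], [0, 0, 0], 0.3], [[0, -4, 0], [0, 0, 0], 0.3], [[0, -4, 0], [0, 0, 0], 0.3], [[0, -4, 0], [0, 0, 0], 0.3], [[0, -3, 0], [0, 0, 0], 0.3], [[0, 0, 0], [0, 0, 0], 0.3], [[0, 0, 0], [0, 0, 0], 0.3], [[0, 0, 0], [0, 0, 0], 0.3]]}}

```text
clock: 18.35
ee_pos: [0.4842, -0.151, 0.1034]
eef_rot: [3.141, -0.0, -3.134]
ft_force: [0.3, -0.0, -0.7]
width: 0.0445
grip_force: 14.6
```

```bash
python3 - <<'E'
from h import *
f=r.grab_frame("scene"); g=r.grab_frame("top"); s=r.read_state(); print(s["clock"],s["ee_pos"],s["eef_rot"],s["width"],s["grip_force"])
a=f["frame"][150:330,180:380,::-1];b=g["frame"][150:330,300:500,::-1]
cv2.imwrite("pics/z7.png",cv2.convertScaleAbs(cv2.resize(np.hstack([a,b]),None,fx=2,fy=2,interpolation=cv2.INTER_CUBIC),alpha=1.5,beta=10))
E
```

```text
18.45 [ 0.48434771 -0.15079904  0.10338827] [ 3.14135352e+00 -2.17622406e-04 -3.13279832e+00] 0.04437173313947699 14.627399729797617
```

View pics/z7.png

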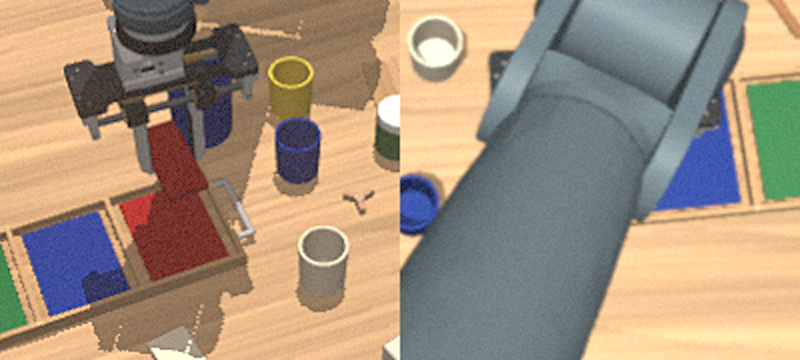

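```bash
python3 - <<'E'
from h import *
f=r.grab_frame("scene")
for z in(.12,.13,.14):
    q=back(f,[(269,248),(283.5,241.5),(254,214),(267.5,211)],z); print(z,q.round(3).tolist(),q.mean(0).round(4),np.linalg.norm((q[0]+q[1]-q[2]-q[3])/2).round(4))
E
```

```text
0.12 [[0.53, -0.156], [0.524, -0.123], [0.428, -0.159], [0.43, -0.129]] [ 0.4781 -0.1416] 0.0984
0.13 [[0.539, -0.157], [0.532, -0.125], [0.438, -0.161], [0.439, -0.131]] [ 0.4869 -0.1434] 0.0973
0.14 [[0.547, -0.159], [0.541, -0.127], [0.447, -0.162], [0.448, -0.133]] [ 0.4957 -0.1452] 0.0962
```

Emit:
{"name": "carry_out", "arguments": {"targets": [[[-0.4, -1.4, 0], [0, 0, 0], 0.3], [[0, 0, -3], [0, 0, 0], 0.3], [[0, 0, -3], [0, 0, 0], 0.3], [[0, 0, -2], [0, 0, 0], 0.3], [[0, 0, -1], [0, 0, 0], 0.3], [[0, 0, 0], [0, 0, 0], 0.3], [[0, 0, 0], [0, 0, 0], 0.3]]}}

```text
clock: 19.2
ee_pos: [0.481, -0.1666, 0.0143]
eef_rot: [-3.141, 0.001, -3.134]
ft_force: [-0.1, -0.3, -0.5]
width: 0.0445
grip_force: 14.6
```

```bash
python3 - <<'E'
from h import *
f=r.grab_frame("scene"); s=r.read_state(); print(s["ee_pos"])
cv2.imwrite("pics/z8.png",cv2.convertScaleAbs(cv2.resize(f["frame"][170:300,200:350,::-1],None,fx=5,fy=4.5,interpolation=cv2.INTER_CUBIC),alpha=1.7,beta=20))
E
```

```text
[ 0.481413   -0.16669524  0.01468885]
```

View pics/z8.png

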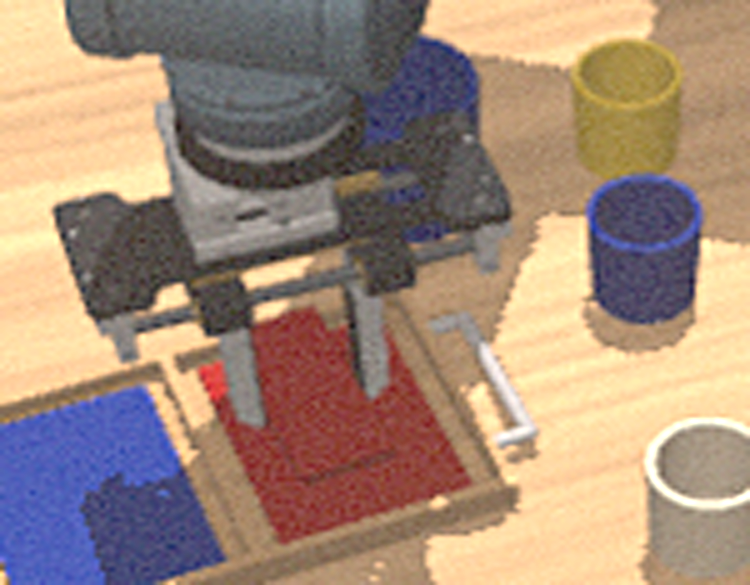

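```bash
python3 - <<'E'
from h import *
f=r.grab_frame("scene")
for z in(.031,.041): print(back(f,[(260.4,277.5),(279,270)],z).round(4).tolist())
E
```

```text
[[0.5301, -0.1814], [0.5242, -0.1378]]
[[0.5376, -0.1827], [0.5318, -0.1395]]
```

Emit:
{"name": "carry_out", "arguments": {"targets": [[[0.4, 0.5, 0], [0, 0, -0.06], 0.3], [[0, 0, -0.5], [0, 0, 0], 0.3], [[0, 0, -0.5], [0, 0, 0], 0.3], [[0, 0, -0.4], [0, 0, 0], 0.3], [[0, 0, -0.3], [0, 0, 0], 0.3], [[0, 0, 0], [0, 0, 0], 0.3], [[0, 0, 0], [0, 0, 0], 0.3]]}}

```text
clock: 20.0
ee_pos: [0.4844, -0.161, -0.0037]
eef_rot: [3.142, -0.0, 3.089]
ft_force: [-0.5, -0.6, -0.1]
width: 0.0448
grip_force: 14.6
```

Emit:
{"name": "carry_out", "arguments": {"targets": [[[0, 0, -0.1], [0, 0, 0], 0.3], [[0, 0, -0.1], [0, 0, 0], 0.3], [[0, 0, -0.05], [0, 0, 0], 0.3], [[0, 0, 0], [0, 0, 0], 0.3]]}}

```text
clock: 20.4
ee_pos: [0.4844, -0.1609, -0.0062]
eef_rot: [3.141, -0.0, 3.089]
ft_force: [0.0, 0.2, -0.5]
width: 0.0443
grip_force: 14.6
```

Emit:
{"name": "carry_out", "arguments": {"targets": [[[0, 0, -0.1], [0, 0, 0], 0.3], [[0, 0, -0.1], [0, 0, 0], 0.3], [[0, 0, 0], [0, 0, 0], 0.3]]}}

```text
clock: 20.7
ee_pos: [0.4847, -0.161, -0.0067]
eef_rot: [3.141, -0.001, 3.089]
ft_force: [-4.4, 3.0, 10.4]
width: 0.0446
grip_force: 14.8
```

Emit:
{"name": "carry_out", "arguments": {"targets": [[[0, 0, 0], [0, 0, 0], 0.62], [[0, 0, 0], [0, 0, 0], 0.62], [[0, 0, 0], [0, 0, 0], 0.62], [[0, 0, 0.5], [0, 0, 0], 0.62], [[0, 0, 3], [0, 0, 0], 0.62], [[0, 0, 4], [0, 0, 0], 0.9], [[0, 0, 4], [0, 0, 0], 0.9], [[-1, 4, 0], [0, 0, 0], 0.9], [[-1, 4, 0], [0, 0, 0], 0.9], [[-1, 4, 0], [0, 0, 0], 0.9], [[-1, 3.6, 0], [0, 0, 0], 0.9], [[-0.8, 0, 0], [0, 0, 0], 0.9], [[0, 0, 0], [0, 0, 0], 0.9], [[0, 0, 0], [0, 0, 0], 0.9]]}}

```text
clock: 22.1
ee_pos: [0.4366, -0.0055, 0.107]
eef_rot: [-3.142, 0.0, 3.088]
ft_force: [0.9, -0.7, 0.7]
width: 0.0853
grip_force: 0.0
```

```bash
python3 - <<'E'
from h import *
for c in("top","scene"):
    f=r.grab_frame(c); a=f["frame"].astype(int)
    u=proj(f,[[.4825,-.1585,.02]])[0].astype(int)
    for d in r.trace(c,"tile_red"):
        m=d["pixels"]; ce=np.argwhere(m).mean(0)[::-1]
        if np.hypot(*(ce-u))<25: print(c,d["conf"],rect(f,m,.02)[0])
    print([ (d["position"],d["conf"]) for d in r.pinpoint(c,"tile_red")])
    o=cv2.resize(f["frame"][u[1]-40:u[1]+40,u[0]-40:u[0]+40,::-1],None,fx=5,fy=5,interpolation=cv2.INTER_CUBIC)
    print(u); O=o if c=="top" else np.hstack([O,o])
cv2.imwrite("pics/z9.png",cv2.convertScaleAbs(O,alpha=1.6,beta=15))
print(r.read_state()["ee_pos"])
E
```

```text
[([0.2782, 0.3648, 0.003], 0.95), ([0.483, -0.1607, 0.0128], 0.91), ([0.4357, 0.2438, 0.0028], 0.67)]
[387 228]
scene 0.79 ((486.0953674316406, -160.5797882080078), (105.15478515625, 44.72420120239258), 1.0030804872512817)
[([0.2786, 0.361, 0.0006], 0.93), ([0.432, 0.2468, -0.0016], 0.84), ([0.4831, -0.1628, 0.0118], 0.73)]
[264 261]
[ 0.43665514 -0.00551613  0.10688579]
```

Emit:
{"name": "carry_out", "arguments": {"targets": [[[0, 0.8, -2], [0, 0, 0], 0.95], [[0, 0, -3], [0, 0, 0], 0.95], [[0, 0, -3], [0, 0, 0], 0.95], [[0, 0, -1.4], [0, 0, 0], 0.95], [[0, 0, 0], [0, 0, 0], 0.95], [[0, 0, 0], [0, 0, 0], 0.95]], "squeeze": 15}}

```text
clock: 23.0
ee_pos: [0.4368, 0.0028, 0.0132]
eef_rot: [-3.142, 0.0, 3.088]
ft_force: [0.8, -0.4, 0.3]
width: 0.0889
grip_force: 0.0
```

Emit:
{"name": "carry_out", "arguments": {"targets": [[[0, 0, -0.5], [0, 0, 0], 0.95], [[0, 0, 0], [0, 0, 0], 0.95], [[0, 0, 0], [0, 0, 0], 0.4], [[0, 0, 0], [0, 0, 0], 0.4], [[0, 0, 0], [0, 0, 0], 0.4], [[0, 0, 0], [0, 0, 0], 0.4], [[0, 0, 0], [0, 0, 0], 0.4], [[0, 0, 0], [0, 0, 0], 0.4], [[0, 0, 0], [0, 0, 0], 0.4]]}}

```text
clock: 23.9
ee_pos: [0.4365, 0.0032, 0.008]
eef_rot: [3.141, 0.0, 3.089]
ft_force: [0.5, 1.6, 2.9]
width: 0.0543
grip_force: 15.0
```

```bash
cat >> h.py <<'E'
def where(names,z0=0.):
    for c in("top","scene"):
        f=r.grab_frame(c)
        for n,x,z in names:
            u=proj(f,[[*x,z+.03]])[0]
            for d in r.trace(c,n):
                m=d["pixels"]; ce=np.argwhere(m).mean(0)[::-1]
                if np.hypot(*(ce-u))<25: print(c,n,round(d["conf"],2),m.sum(),cup(f,m,x,z))
            print(c,n,[(np.round(d["position"],4).tolist(),round(d["conf"],2)) for d in r.pinpoint(c,n) if np.hypot(*(np.array(d["position"])[:2]-x))<.06])
    s=r.read_state(); print(s["ee_pos"].round(4),s["eef_rot"].round(3),s["width"],s["grip_force"])
E
python3 -c "
from h import *
where([('cup_blue',(.437,.006),0.)])"
```

```text
top cup_blue []
scene cup_blue 0.7 134 (array([0.3407, 0.0371]), np.float64(0.799))
scene cup_blue 0.58 651 (array([0.4365, 0.0061]), np.float64(0.098))
scene cup_blue [([0.4351, 0.0082, -0.0015], 0.82)]
[0.4366 0.0031 0.008 ] [3.141 0.    3.089] 0.05371771826685728 15.0002373510506
```

Emit:
{"name": "carry_out", "arguments": {"targets": [[[0, 0, 1], [0, 0, 0], 0.4], [[0, 0, 3], [0, 0, 0], 0.4], [[0, 0, 4], [0, 0, 0], 0.4], [[0, -2, 1], [0, 0, 0], 0.4], [[0.7, -3.5, 0], [0, 0, 0], 0.4], [[0.7, -3.5, 0], [0, 0, 0], 0.4], [[0.7, -3.5, 0], [0, 0, 0], 0.4], [[0.7, -3.5, 0], [0, 0, 0], 0.4], [[0.7, -3.5, 0], [0, 0, 0], 0.4], [[0.7, -3.5, 0], [0, 0, 0], 0.4], [[0.7, -3.5, 0], [0, 0, 0], 0.4], [[0.4, -1.2, 0], [0, 0, 0], 0.4], [[0, 0, 0], [0, 0, 0], 0.4], [[0, 0, -3], [0, 0, 0], 0.4], [[0, 0, -2], [0, 0, 0], 0.4], [[0, 0, -1], [0, 0, 0], 0.4], [[0, 0, 0], [0, 0, 0], 0.4], [[0, 0, 0], [0, 0, 0], 0.4]]}}

```text
clock: 26.0
ee_pos: [0.4898, -0.2736, 0.0387]
eef_rot: [-3.141, 0.001, 3.09]
ft_force: [-0.6, 0.6, -0.9]
width: 0.0534
grip_force: 15.0
```

```bash
python3 -c "
from h import *
where([('cup_blue',(.4895,-.272),0.03)])"
```

```text
top cup_blue []
scene cup_blue 0.7 782 (array([ 0.4888, -0.2722]), np.float64(0.088))
scene cup_blue [([0.487, -0.2725, 0.0313], 0.72)]
[ 0.4899 -0.2743  0.0387] [-3.141e+00  1.000e-03  3.089e+00] 0.054013778077348445 14.999805645493325
```

Emit:
{"name": "carry_out", "arguments": {"targets": [[[0, 0, -0.8], [0, 0, 0], 0.4], [[0, 0, -0.7], [0, 0, 0], 0.4], [[0, 0, -0.3], [0, 0, 0], 0.4], [[0, 0, -0.2], [0, 0, 0], 0.4], [[0, 0, 0], [0, 0, 0], 0.4], [[0, 0, 0], [0, 0, 0], 0.4]]}}

```text
clock: 26.9
ee_pos: [0.4893, -0.2736, 0.018]
eef_rot: [3.141, -0.001, 3.089]
ft_force: [-1.4, 3.3, 3.2]
width: 0.0541
grip_force: 15.0
```

Emit:
{"name": "carry_out", "arguments": {"targets": [[[0, 0, 0], [0, 0, 0], 0.8], [[0, 0, 0], [0, 0, 0], 0.8], [[0, 0, 0], [0, 0, 0], 0.8], [[0, 0, 0], [0, 0, 0], 0.8], [[0, 0, 2], [0, 0, 0], 0.8], [[0, 0, 4], [0, 0, 0], 0.8], [[0, 0, 4], [0, 0, 0], 0.8], [[0.9, 4.4, 0], [0, 0, 0], 0.95], [[0.9, 4.4, 0], [0, 0, 0], 0.95], [[0.9, 4.4, 0], [0, 0, 0], 0.95], [[0.9, 4.4, 0], [0, 0, 0], 0.95], [[0.9, 4.4, 0], [0, 0, 0], 0.95], [[0.9, 4.4, 0], [0, 0, 0], 0.95], [[0.9, 4.4, 0], [0, 0, 0], 0.95], [[0.9, 4.4, 0], [0, 0, 0], 0.95], [[0.9, 4.4, 0], [0, 0, 0], 0.95], [[0, 0.6, 0], [0, 0, 0], 0.95], [[0, 0, 0], [0, 0, 0], 0.95], [[0, 0, 0], [0, 0, 0], 0.95]]}}

```text
clock: 28.8
ee_pos: [0.5702, 0.1272, 0.1177]
eef_rot: [-3.141, -0.0, 3.088]
ft_force: [-0.1, 0.1, 0.4]
width: 0.0893
grip_force: 0.0
```

```bash
python3 -c "
from h import *
where([('cup_blue',(.4895,-.272),0.01),('cup_green',(.57,.1305),0.)])"
```

```text
top cup_blue [([0.4914, -0.2704, 0.0087], 0.65)]
top cup_green 0.74 354 (array([0.5598, 0.1205]), np.float64(0.562))
top cup_green [([0.573, 0.1292, 0.0008], 0.86)]
scene cup_blue 0.58 740 (array([ 0.4894, -0.2687]), np.float64(0.117))
scene cup_blue [([0.4881, -0.2696, 0.0112], 0.92)]
scene cup_green 0.7 718 (array([0.5691, 0.1323]), np.float64(0.079))
scene cup_green [([0.5716, 0.1313, 0.0036], 0.63)]
[0.5704 0.1277 0.1179] [-3.142  0.     3.088] 0.08931083509638273 0.0
```

Emit:
{"name": "carry_out", "arguments": {"targets": [[[0, 0.2, -3], [0, 0, 0], 0.95], [[0, 0, -3], [0, 0, 0], 0.95], [[0, 0, -3], [0, 0, 0], 0.95], [[0, 0, -1.4], [0, 0, 0], 0.95], [[0, 0, 0], [0, 0, 0], 0.95], [[0, 0, 0], [0, 0, 0], 0.95], [[0, 0, -0.4], [0, 0, 0], 0.95], [[0, 0, 0], [0, 0, 0], 0.4], [[0, 0, 0], [0, 0, 0], 0.4], [[0, 0, 0], [0, 0, 0], 0.4], [[0, 0, 0], [0, 0, 0], 0.4], [[0, 0, 0], [0, 0, 0], 0.4], [[0, 0, 0], [0, 0, 0], 0.4], [[0, 0, 0], [0, 0, 0], 0.4]]}}

```text
clock: 30.7
ee_pos: [0.5706, 0.1301, 0.0101]
eef_rot: [3.141, 0.0, 3.089]
ft_force: [0.3, 0.8, 1.0]
width: 0.0522
grip_force: 15.0
```

```bash
python3 -c "
from h import *
where([('cup_green',(.57,.1305),0.)])"
```

```text
top cup_green [([0.5741, 0.1303, 0.0014], 0.51)]
scene cup_green 0.65 650 (array([0.5701, 0.1335]), np.float64(0.166))
scene cup_green [([0.5731, 0.1311, 0.004], 0.75)]
[0.5706 0.1301 0.01  ] [3.141 0.    3.089] 0.05266759133104139 15.000021808592265
```

Emit:
{"name": "carry_out", "arguments": {"targets": [[[0, 0, 1], [0, 0, 0], 0.4], [[0, 0, 3], [0, 0, 0], 0.4], [[0, 0, 4], [0, 0, 0], 0.4], [[0, 0, 3], [0, 0, 0], 0.4], [[-0.3, -2, 0], [0, 0, 0], 0.4], [[-0.6, -4, 0], [0, 0, 0], 0.4], [[-0.6, -4, 0], [0, 0, 0], 0.4], [[-0.6, -4, 0], [0, 0, 0], 0.4], [[-0.6, -4, 0], [0, 0, 0], 0.4], [[-0.6, -4, 0], [0, 0, 0], 0.4], [[-0.6, -4, 0], [0, 0, 0], 0.4], [[-0.6, -4, 0], [0, 0, 0], 0.4], [[-0.6, -4, 0], [0, 0, 0], 0.4], [[-0.6, -4, 0], [0, 0, 0], 0.4], [[-0.6, -4, 0], [0, 0, 0], 0.4], [[-0.6, -4, 0], [0, 0, 0], 0.4], [[-0.5, -4, 0], [0, 0, 0], 0.4], [[0, -2, 0], [0, 0, 0], 0.4], [[0, 0, 0], [0, 0, 0], 0.4], [[0, 0, 0], [0, 0, 0], 0.4]]}}

```text
clock: 33.0
ee_pos: [0.4961, -0.3895, 0.1197]
eef_rot: [3.141, -0.001, 3.088]
ft_force: [-0.1, 0.6, -1.0]
width: 0.0524
grip_force: 15.0
```

Emit:
{"name": "carry_out", "arguments": {"targets": [[[0, 0, -3], [0, 0, 0], 0.4], [[0, 0, -3], [0, 0, 0], 0.4], [[0, 0, -2], [0, 0, 0], 0.4], [[0, 0, 0], [0, 0, 0], 0.4], [[0, 0, 0], [0, 0, 0], 0.4]]}}

```text
clock: 33.5
ee_pos: [0.4968, -0.3889, 0.0403]
eef_rot: [3.141, -0.0, 3.09]
ft_force: [-0.3, -1.2, -0.5]
width: 0.052
grip_force: 15.0
```

```bash
python3 -c "
from h import *
where([('cup_green',(.4963,-.385),0.026)])"
```

```text
top cup_green []
scene cup_green 0.62 858 (array([ 0.4936, -0.3895]), np.float64(0.046))
scene cup_green [([0.5003, -0.3899, 0.0365], 0.87)]
[ 0.497  -0.3905  0.0412] [-3.140e+00  1.000e-03  3.089e+00] 0.05236266360978824 14.999881131434663
```

Emit:
{"name": "carry_out", "arguments": {"targets": [[[0.1, 0.4, -0.6], [0, 0, 0], 0.4], [[0, 0, -0.7], [0, 0, 0], 0.4], [[0, 0, -0.4], [0, 0, 0], 0.4], [[0, 0, -0.2], [0, 0, 0], 0.4], [[0, 0, -0.1], [0, 0, 0], 0.4], [[0, 0, 0], [0, 0, 0], 0.4], [[0, 0, 0], [0, 0, 0], 0.4]]}}

```text
clock: 34.5
ee_pos: [0.4976, -0.3862, 0.0201]
eef_rot: [-3.141, 0.001, 3.089]
ft_force: [-0.0, 0.3, 0.4]
width: 0.0526
grip_force: 15.0
```

Emit:
{"name": "carry_out", "arguments": {"targets": [[[0, 0, -0.1], [0, 0, 0], 0.4], [[0, 0, -0.1], [0, 0, 0], 0.4], [[0, 0, 0], [0, 0, 0], 0.4]]}}

```text
clock: 34.8
ee_pos: [0.4981, -0.3863, 0.02]
eef_rot: [-3.141, 0.001, 3.089]
ft_force: [-2.7, 4.7, 11.5]
width: 0.0522
grip_force: 15.0
```

Contact with the pad. I'll release, retreat and check.

Emit:
{"name": "carry_out", "arguments": {"targets": [[[0, 0, 0.1], [0, 0, 0], 0.8], [[0, 0, 0], [0, 0, 0], 0.8], [[0, 0, 0], [0, 0, 0], 0.8], [[0, 0, 0], [0, 0, 0], 0.8], [[0, 0, 2], [0, 0, 0], 0.8], [[0, 0, 4], [0, 0, 0], 0.8], [[0, 0, 4], [0, 0, 0], 0.8], [[0, 0, 4], [0, 0, 0], 0.8], [[-3, 4, 2], [0, 0, 0], 0.8], [[-3, 4, 2], [0, 0, 0], 0.8], [[0, 5, 0], [0, 0, 0], 0.8], [[0, 5, 0], [0, 0, 0], 0.8], [[0, 5, 0], [0, 0, 0], 0.8], [[0, 5, 0], [0, 0, 0], 0.8], [[0, 5, 0], [0, 0, 0], 0.8], [[0, 5, 0], [0, 0, 0], 0.8], [[0, 5, 0], [0, 0, 0], 0.8], [[0, 5, 0], [0, 0, 0], 0.8], [[0, 5, 0], [0, 0, 0], 0.8], [[0, 0, 0], [0, 0, 0], 0.8]]}}

```text
clock: 36.8
ee_pos: [0.4407, 0.1431, 0.196]
eef_rot: [3.14, -0.0, 3.097]
ft_force: [0.3, -0.7, -0.6]
width: 0.0751
grip_force: 0.0
```

```bash
python3 -c "
from h import *
where([('cup_blue',(.4895,-.272),.01),('cup_green',(.4963,-.385),.01),('cup_plain',(.6,-.024),0.),('jar_green',(.443,.129),0.),('tile_plain',(.661,-.193),0.),('tile_red',(.483,-.16),.01)])
o=np.hstack([r.grab_frame('top')['frame'][110:290,330:560,::-1],r.grab_frame('scene')['frame'][190:370,110:340,::-1]])
cv2.imwrite('pics/end.png',cv2.resize(o,None,fx=1.7,fy=1.7))"
```

```text
top cup_blue 0.62 731 (array([ 0.4908, -0.2742]), np.float64(0.153))
top cup_blue [([0.4907, -0.2717, 0.0128], 0.83)]
top cup_green 0.95 883 (array([ 0.497 , -0.3865]), np.float64(0.06))
top cup_green [([0.5009, -0.3877, 0.0129], 0.61)]
top cup_plain 0.83 738 (array([ 0.5978, -0.0247]), np.float64(0.081))
top cup_plain []
top jar_green 0.87 584 (array([0.4372, 0.1228]), np.float64(0.257))
top jar_green []
top tile_plain 0.96 1032 (array([ 0.644 , -0.1922]), np.float64(0.441))
top tile_plain [([0.6627, -0.1909, -0.0021], 0.76)]
top tile_red 0.88 1133 (array([ 0.4937, -0.1587]), np.float64(0.463))
top tile_red [([0.4805, -0.1608, 0.0124], 0.74)]
scene cup_blue 0.67 806 (array([ 0.49  , -0.2698]), np.float64(0.037))
scene cup_blue [([0.4878, -0.2719, 0.0112], 0.96)]
scene cup_green 0.81 841 (array([ 0.4972, -0.3843]), np.float64(0.045))
scene cup_green [([0.499, -0.3847, 0.0136], 0.86)]
scene cup_plain 0.88 743 (array([ 0.5952, -0.0224]), np.float64(0.1))
scene cup_plain [([0.596, -0.0256, -0.0011], 0.57)]
scene jar_green 0.83 628 (array([0.4423, 0.1308]), np.float64(0.109))
scene jar_green [([0.4411, 0.1316, -0.0], 0.91)]
scene tile_plain 0.61 959 (array([ 0.681 , -0.1938]), np.float64(0.34))
scene tile_plain [([0.6621, -0.1956, 0.0006], 0.79)]
scene tile_red 0.68 722 (array([ 0.5047, -0.1614]), np.float64(0.224))
scene tile_red [([0.4818, -0.1618, 0.0096], 0.85)]
[0.4417 0.1383 0.1961] [-3.142 -0.     3.089] 0.07516050091530323 0.0
```

View pics/end.png

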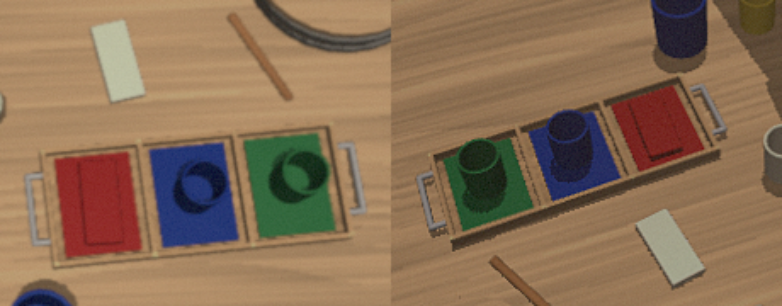

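All three pieces are centred on their own pads: the tile lies flat lengthways (left), the blue and green cups stand upright, and the look-alikes haven't moved. Handing in.

```bash
python3 -c "
from rig import r
print(r.job_done())"
```

```text
the job is handed in; nothing more can be done
None
```

The job is handed in, verdict not shown: in the last pictures the blue cup, green cup and red tile rest within about 4 mm of the centre of their own pads, and the cream cup, cream tile and lidded jar have not visibly moved.

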